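Seat the jig cover on its hidden pin and hold it down

ROBOT

A 6-joint arm with a two-finger parallel gripper is mounted at the origin on the work surface. World frame = base frame: x ahead of the robot, y to its left, z up, the work surface at z = 0. Lengths are in m, angles in rad, forces in N, time in s.
With the tool pointing down it reaches from about 0.3 to 0.775 m from the base axis. Payload 14.6 kg.
Tool frame: the origin (TCP) lies midway between the tips of the shut fingers; the grasp point (between the pads) lies 19 mm behind it; x points along the fingers, y is the direction in which the jaws open and shut, and the axes are right-handed (so a half turn about x gives the same grasp; the last joint's range is limited). The gripper opens to 94 mm and grips with 3 to 60 N. Pads are 16 mm wide; open, the fingers measure 119 mm over their backs; the gripper's body (75 mm by 177 mm) begins 78 mm behind the grasp point.
Start: joints at [-1.371, 0.3, 1.521, -0, 1.321, -0.067], TCP at [0.145, -0.531, 0.205] pointing down, gripper open.
Joint ranges: [-3.03, 3.03], [-0.79, 2.21], [0.23, 2.52], [-1.04, 4.18], [0, 3.07], [-2.55, 2.55]. Speed limits (rad/s): [2.22, 2.22, 2.57, 3.14, 3.14, 3.14].

INTERFACE

Orientations are given as a unit quaternion [x, y, z, w].
In Python, from workcell import bot gives the robot as it stands. The module is installed in compiled form; this text tells all that it offers.
- The arm moves only by the tool move_arm, never from a script. Its argument "increments" is a list of rows, each a list of 2 entries, a list of its own where there are three numbers: the shift along the tool's x, y, z in units of 0.15 m (1.0 is 0.15 m), then the turn about the tool's x in units of 120 degrees (1.0 is 120 degrees). A call has 1 to 5 rows; each row is the pose to reach, as a shift and turn from the pose measured when the call began, along the tool's axes at that moment; what a row does not reach only later rows make up. A row lasts 1/10 s, in which the tool goes at most 50 mm and 8.59 degrees, less where a joint would pass 70% of its speed; a pose out of reach is approached as far as the arm can. A call with a number of a shift or a turn outside -1 to 1 is refused whole. A call with a gripper value outside its range is refused whole. "grip" is the closure, from 0 (fully open) to 1 (shut), set as the call begins (left out, the last holds). The fingers move at their own pace and stop on an object; "squeeze" is the grip in N (left out, the last holds). Time passes only in rows, so rows that repeat a pose let the fingers close. It gives the time, the measured TCP pose, the force and the opening at its end, in the units of the state.
- bot.state(): the state, without advancing time (a new reading comes with each control period).
- bot.get_image(name): name is "scene" or "top"; returns a dict with "img" (384x512x3 uint8, red, green, blue), "range_z" (384x512 float32, m along the optical axis (not along the pixel's ray), 0 where there is no reading), "K" (3x3 intrinsics, pixels), "extrinsics" (4x4, takes a point from camera to world coordinates). Camera axes: x right, y down, z forward; pixel columns grow to the right and rows downward; lengths in m; the calibration is good to about 2 mm. A picture is of the moment at which its call begins.
- bot.close_job(): hands the job in, once; it reports no verdict.
The state is a dict: "clock": time; "joint_pos": joint angles; "qvel": joint speeds; "joint_torque": joint torques, N m; "ee_pos": TCP position; "tcp_rot": TCP orientation; "ft_force": force on the tool from outside, world axes, zero at the start; "torque": the same for the moment, N m; "width": finger opening in m.
Only numpy, scipy, OpenCV 4.12 (cv2) and the standard library are available. Lean on these libraries where they do the work, as an engineer would, in place of code of your own. Each camera call takes 0.05 s, during which the arm holds its last target. There are 200 camera calls.

TASK

Take the aluminium cover plate by its red handle, lay it square on the blue welding jig and slide it along until the hidden locating pin drops into the bore underneath. Then press it fully down against the springs onto the brass rests, and finish still holding it pressed down by the handle so that the strips can be tacked. Leave the tape, discs, bin and magnet where they are.

Things in the scene. Friction and masses are not known exactly. Their poses are not given: they have to be found in the camera images.
- jig: Fixed blue jig base on the table, 190 (its x) x 120 (its y) x 20 mm; origin at the centre of its underside, z up. Four brass rests on it, tops 24 mm above the origin, at x +-48, y +-34 mm. A dark slot runs along its x axis in the middle of its top; the locating pin stands in it (see slot).
- slot (a point): Middle of the jig's slot, 20 mm above the jig's origin. The fixed brass pin (12 mm across, top 35 mm above the jig's origin, last 3.5 mm tapering to 7 mm across) stands in the slot anywhere within 15 mm of here along the jig's x, and is not tracked: see it with a camera or feel for it. The cover rides on it at 35 mm until the bore is over it, then sinks to the bed at 29 mm.
- bed (a joint): Sprung bed: two joined steel strips 72 mm long at jig y +-20 mm. Value = metres pressed down: 0 is up (strip tops 29 mm above the jig's origin), stop at 0.007. Pushes up with 7 N at 0 and 1 N more per mm. A cover on all four rests holds it at 0.005, taking about 12 N: about 4 N cover weight plus 8 N push.
- cover: Loose aluminium plate 130 (its x) x 88 (its y) x 16 mm, 0.4 kg; origin at the centre of its underside, z up, starts flat on the table. Bore at its origin, open only below: 15 mm across, 13 deep, 1 mm chamfer. Red bar handle on top in the middle: 64 mm along x, 24 wide in y, from 16 to 58 mm above the origin. Either way round fits, its x along the jig's x.
- tape: Bystander: cream roll of tape lying flat, 90 mm outer diameter, 30 mm high, origin at the centre of its underside.
- discs: Bystander: stack of dark steel discs, 90 mm diameter, 42 mm high, origin at the centre of its underside.
- bin: Bystander: blue open parts bin, 130 x 100 x 70 mm, origin at the centre of its underside.
- magnet: Bystander: red flat square magnet, 90 x 90 x 14 mm, origin at the centre of its underside.
Things that resemble listed ones, but are neither listed nor needed, are in the scene too. Leave any orange look-alike of the cover alone. Several things have the shape of the jig; the one meant has the colours described above.

How it is judged:
On the way:
1. the cover has dropped over the pin: square on the jig, its underside less than 32 mm above the jig's underside (the pin top is at 35 mm) (x of cover in the frame of jig between -0.02 and 0.02 m and y of cover in the frame of jig between -0.005 and 0.005 m and angle between the x axis of cover and the x axis of jig, either way round below 0.1 rad and angle between cover's own z axis and vertical below 0.05 rad and z of cover in the frame of jig between 0.015 and 0.032 m), for 0.05 s.
At the end, for the whole second after the job is handed in: Cover over the pin (within 20 mm along and 5 mm across the slot of the jig's middle, square to 0.10 rad, level to 0.05), pressed onto the rests (underside below 25.5 mm, bed down over 3.8 mm), still, held by the fingers (over 4 N); bystanders within 20 mm of their starts (x of cover in the frame of jig between -0.02 and 0.02 m and y of cover in the frame of jig between -0.005 and 0.005 m and angle between the x axis of cover and the x axis of jig, either way round below 0.1 rad and angle between cover's own z axis and vertical below 0.05 rad and z of cover in the frame of jig between 0.015 and 0.0255 m and value of joint bed above 0.0038 m and contact force between the fingers and cover above 4 N and linear speed of cover below 0.02 m/s and distance of each of tape, discs, bin, magnet from where it was at the start of the episode below 0.02 m); the arm keeps its last pose, push and grip.
It fails at once if a bystander is pushed more than 20 mm (distance of any of tape, discs, bin, magnet from where it was at the start of the episode above 0.02 m).
It also fails if it takes over 51 s, if anything falls off the work surface, if the arm or the gripper's body presses on something with over 40 N, if the wrist force passes 120 N, or if a joint passes its speed limit or range.

## Working session

There is one attempt and no reset: what is moved stays moved. The work goes in short steps, Python scripts to look and compute and a tool call to move; the robot and the scene stay as the last step left them, time stands still between calls to the robot, and variables do not carry over. Pictures are saved under pics/ and viewed, about 8 in all and at most 12, crops included, and the job is handed in when it is done.

Besides the shell and the picture viewer there is one more tool, called after "Call:" as a command line: name --argument value ..., lists and objects as JSON in quotes. move_arm: Moves the arm, as the interface text tells. Its arguments: {"type":"object","properties":{"increments":{"type":"array","items":{"type":"array"}},"grip":{"type":"number"},"squeeze":{"type":"number"}},"required":["increments"]}

```bash
mkdir -p pics
cat > h.py <<'E'
import numpy as np, cv2
from workcell import bot
def get(n):
    d=bot.get_image(n); np.savez('pics/%s.npz'%n,**d); return d
def load(n): return dict(np.load('pics/%s.npz'%n))
def cloud(d):
    z=d['range_z']; v,u=np.indices(z.shape); K=d['K']
    p=np.stack([(u-K[0,2])/K[0,0]*z,(v-K[1,2])/K[1,1]*z,z],-1)
    return p@d['extrinsics'][:3,:3].T+d['extrinsics'][:3,3]
def save(name,img,s=1.5):
    cv2.imwrite('pics/'+name,cv2.resize(img[...,::-1],None,fx=s,fy=s,interpolation=cv2.INTER_CUBIC))
E
python3 - <<'E'
from h import *
for n in('top','scene'):
    d=get(n); save(n+'0.png',d['img']); print(n,d['extrinsics'].round(3).tolist(),d['K'][0,0])
print(bot.state())
E
```

```text
top [[-0.029, -0.993, 0.119, 0.386], [-1.0, 0.03, 0.0, 0.02], [-0.004, -0.119, -0.993, 1.36], [0.0, 0.0, 0.0, 1.0]] 388.2138856886676
scene [[0.68, 0.597, -0.425, 1.022], [0.733, -0.554, 0.394, -0.435], [0.0, -0.579, -0.815, 0.974], [0.0, 0.0, 0.0, 1.0]] 436.3992104958316
{'clock': 0.1, 'joint_pos': array([-1.37060492e+00,  3.00410138e-01,  1.52151457e+00,  9.87578347e-06,
        1.32067603e+00, -6.65970112e-02]), 'qvel': array([ 7.62157931e-04, -2.80265578e-03, -3.27382890e-03,  5.58373984e-05,
        8.20000338e-04, -5.79458936e-06]), 'joint_torque': array([ 1.21961995e-03, -5.32646048e+01, -3.53284800e+01,  7.09606125e-02,
        2.35157524e-02, -6.25227017e-05]), 'ee_pos': array([ 0.14495506, -0.53031855,  0.2049479 ]), 'tcp_rot': array([-0.70080458, -0.09439944,  0.70084541, -0.09368775]), 'ft_force': array([-0.25662602, -1.07081762,  0.52034304]), 'torque': array([ 0.04002392, -0.01762588,  0.0246693 ]), 'width': 0.09408165605151247}
```

View pics/top0.png

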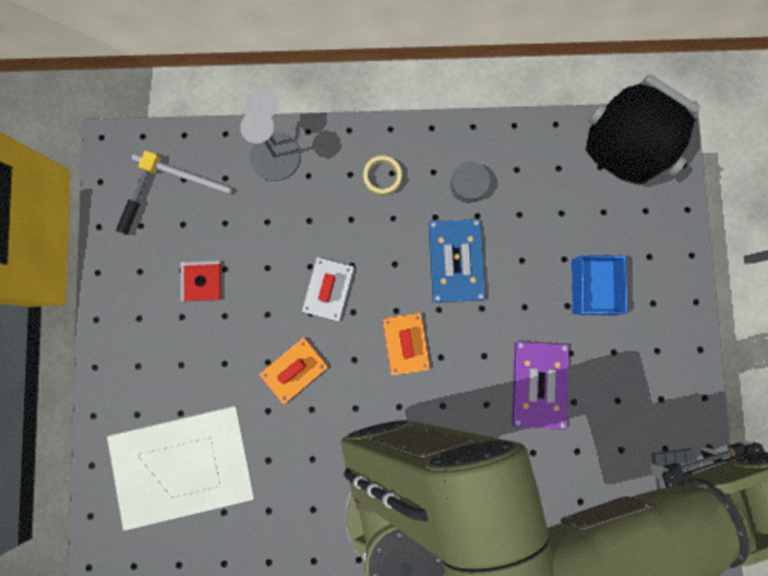

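View pics/scene0.png

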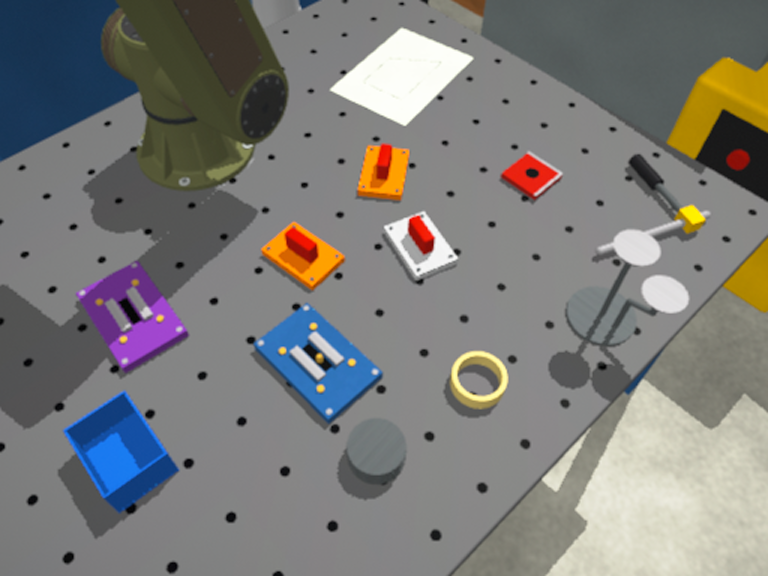

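The top view shows three handled plates: orange at (293,371) and (406,343), and bare metal at (328,288). The bare-metal one is the aluminium cover. There are two jig shapes: blue at (457,260) and purple at (541,386). Blue is the one meant, and its brass pin is visible near (457,257). Next I'll measure both and confirm them in a crop.

```bash
cat > meas.py <<'E'
from h import *
def rect(pts):
    (c,s,a)=cv2.minAreaRect((pts*1000).astype(np.float32)); 
    b=cv2.boxPoints((c,s,a)); e=[b[1]-b[0],b[2]-b[1]]; l=max(e,key=np.linalg.norm)
    return np.round(np.array(c),1),np.round(sorted(s),1),round(np.degrees(np.arctan2(l[1],l[0]))%180,2)
def run(d,names):
    P=cloud(d); hsv=cv2.cvtColor(d['img'],cv2.COLOR_RGB2HSV); H,S,V=[hsv[...,i].astype(int) for i in range(3)]
    z=P[...,2]
    def near(c,r): return np.hypot(P[...,0]-c[0],P[...,1]-c[1])<r
    out={}
    for n,(c,r,m) in names.items():
        M={'plate':(z>.009)&(z<.022)&(S<70)&(V>110),'handle':(z>.05)&(z<.07)&((H<8)|(H>172))&(S>150),
           'jig':(z>.013)&(z<.027)&(H>95)&(H<120)&(S>110),'pin':(z>.024)&(z<.045)&(H>12)&(H<35)&(S>120)}[m]&near(c,r)
        p=P[M]
        if len(p)<4: print(n,'few',len(p)); continue
        print(n,len(p),rect(p[:,:2]),'mean',p.mean(0).round(4),'zmed',np.median(p[:,2]).round(4))
E
python3 - <<'E'
from meas import *
for n,pc,pj in(('top',(219,192),(305,173)),('scene',(280,158),(212,240))):
    d=load(n);P=cloud(d); C=(P[192,219] if n=='top' else P[162,281]);J=P[pj[1],pj[0]]
    print(n,C,J)
    run(d,{'plate':(C,.1,'plate'),'handle':(C,.08,'handle'),'jig':(J,.14,'jig'),'pin':(J,.025,'pin')})
i=load('top')['img'][140:225,190:340]; save('crop.png',i,5)
E
```

```text
top [0.51264601 0.15049801 0.05483357] [ 0.57377762 -0.1469289   0.01861663]
plate 774 (array([527.5, 153.7]), array([ 89., 156.]), np.float32(163.8)) mean [0.5142 0.1563 0.0163] zmed 0.0164
handle 115 (array([514.4, 155.7]), array([21.9, 59.6]), np.float32(164.1)) mean [0.5145 0.1555 0.0581] zmed 0.0581
jig 1381 (array([ 572.9, -143.9]), array([120.2, 188.8]), np.float32(1.11)) mean [ 0.5713 -0.1434  0.0201] zmed 0.0202
pin 9 (array([ 578.7, -142. ]), array([7.2, 7.3]), np.float32(80.75)) mean [ 0.5787 -0.1419  0.0341] zmed 0.0346
scene [0.53682632 0.13869085 0.04305135] [ 0.58544763 -0.14968858  0.02702429]
plate 863 (array([519.9, 155.3]), array([ 90.5, 132.6]), np.float32(163.64)) mean [0.5276 0.1477 0.0147] zmed 0.0147
handle 152 (array([520., 153.]), array([22.9, 65. ]), np.float32(164.3)) mean [0.5209 0.1526 0.0561] zmed 0.0563
jig 2567 (array([ 576.9, -145.9]), array([120.4, 192.1]), np.float32(1.14)) mean [ 0.5841 -0.1485  0.0187] zmed 0.0188
pin 23 (array([ 584.4, -145.5]), array([10. , 11.3]), np.float32(146.35)) mean [ 0.5856 -0.1462  0.031 ] zmed 0.0316
```

View pics/crop.png

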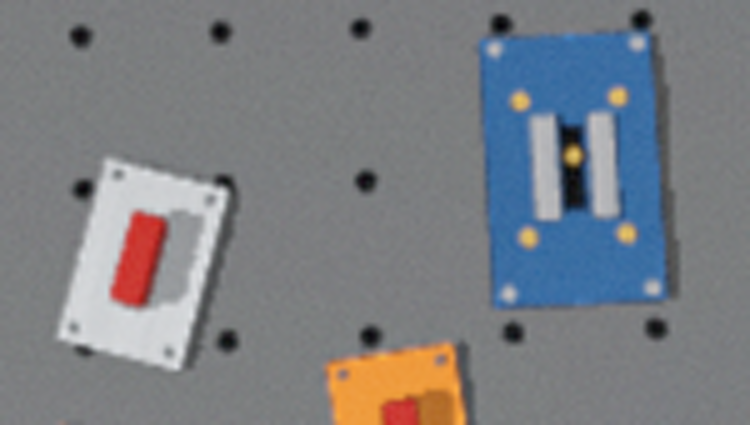

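The crop confirms it: silver plate with a red handle, blue jig with brass rests, and the pin at about crop (573,155). Now I'll work out the moves.

```bash
cat > go.py <<'E'
from h import *
from scipy.spatial.transform import Rotation as Ro
def plan(pos,yaw=None):
    """shift in tool axes (units .15 m), turn (units 120 deg); yaw = wanted heading of tool y mod 180, deg"""
    s=bot.state(); R=Ro.from_quat(s['tcp_rot']).as_matrix()
    a=np.degrees(np.arctan2(R[1,1],R[0,1]))
    sh=R.T@(np.array(pos)-s['ee_pos'])/.15
    print('t',s['clock'],'tcp',s['ee_pos'].round(4),'y-heading',round(a,2),'w',round(s['width'],4),'F',s['ft_force'].round(2))
    print('shift',sh.round(4),'|mm|',round(np.linalg.norm(sh)*150,1))
    if yaw is not None:
        t=-((yaw-a+90)%180-90)*np.sign(-R[2,0]); print('turn',round(t/120,4),'deg about tool x',round(t,2))
    return R
E
python3 - <<'E'
from go import *
R=plan((.517,.155,.12),74); print(R.round(3)); print(bot.state()['joint_pos'])
E
```

```text
t 0.1 tcp [ 0.145  -0.5303  0.2049] y-heading -74.71 w 0.0941 F [-0.26 -1.07  0.52]
shift [ 0.5704 -3.7527 -3.597 ] |mm| 784.4
turn 0.2607 deg about tool x 31.29
[[-0.     0.264 -0.965]
 [ 0.001 -0.965 -0.264]
 [-1.    -0.001 -0.   ]]
[-1.37060492e+00  3.00410138e-01  1.52151457e+00  9.87578347e-06
  1.32067603e+00 -6.65970112e-02]
```

Call:
move_arm --increments '[[[0,-0.23,-0.22],0],[[0,-0.46,-0.44],0],[[0,-0.7,-0.67],0],[[0,-0.93,-0.89],0],[[0,-0.93,-0.89],0]]' --grip 0

```text
clock: 0.6
ee_pos: [0.2386, -0.3571, 0.2052]
tcp_rot: [0.701, 0.096, -0.701, 0.095]
ft_force: [0.6, -0.3, -0.1]
width: 0.0939
```

Call:
move_arm --increments '[[[0,-0.23,-0.22],0],[[0,-0.46,-0.44],0],[[0,-0.7,-0.67],0],[[0,-0.93,-0.89],0],[[0,-0.93,-0.89],0]]'

```text
clock: 1.1
ee_pos: [0.3317, -0.1835, 0.2056]
tcp_rot: [0.701, 0.098, -0.7, 0.097]
ft_force: [-0.4, -0.9, -0.2]
width: 0.0938
```

Call:
move_arm --increments '[[[0,-0.23,-0.22],0],[[0,-0.46,-0.44],0],[[0,-0.7,-0.67],0],[[0,-0.93,-0.89],0],[[0,-0.93,-0.89],0]]'

```text
clock: 1.6
ee_pos: [0.4235, -0.0098, 0.2056]
tcp_rot: [0.7, 0.1, -0.7, 0.098]
ft_force: [0.4, -0.3, -0.6]
width: 0.094
```

Run:
```python
from go import *
plan((.517,.155,.16),74); print(bot.state()['joint_pos'])
```

```text
t 1.6 tcp [ 0.4235 -0.0098  0.2056] y-heading -73.89 w 0.094 F [ 0.39 -0.29 -0.59]
shift [ 0.3065 -0.8817 -0.9036] |mm| 194.9
turn 0.2676 deg about tool x 32.11
[-0.11108087  0.01332891  1.85226641  0.00242526  1.27608348  1.17788639]
```

Call:
move_arm --increments '[[[0.06,-0.18,-0.18],0.055],[[0.12,-0.36,-0.36],0.11],[[0.18,-0.53,-0.54],0.165],[[0.24,-0.71,-0.72],0.22],[[0.3,-0.88,-0.9],0.268]]'

```text
clock: 2.1
ee_pos: [0.5176, 0.1544, 0.1603]
tcp_rot: [-0.7, 0.1, 0.7, 0.101]
ft_force: [-0.3, -0.7, 0.9]
width: 0.0941
```

Run:
```python
from meas import *
from go import *
for n in('top','scene'):
    d=get(n); print(n)
    C=(.517,.155); run(d,{'plate':(C,.1,'plate'),'handle':(C,.08,'handle')})
    save(n+'1.png',d['img'][100:300,120:360] if n=='top' else d['img'][60:260,180:420],2.5)
plan((.517,.155,.024),74)
```

```text
top
plate 26 (array([505.3, 192.3]), array([10.9, 27.5]), np.float32(88.73)) mean [0.5064 0.1927 0.0164] zmed 0.0161
handle 15 (array([516.1, 158.6]), array([10.5, 35.1]), np.float32(127.69)) mean [0.5205 0.1531 0.0589] zmed 0.0593
scene
plate 859 (array([519.3, 156. ]), array([ 90.6, 134.5]), np.float32(163.4)) mean [0.5277 0.1477 0.0146] zmed 0.0146
handle 158 (array([520.1, 154. ]), array([23. , 65.1]), np.float32(163.92)) mean [0.521  0.1522 0.0559] zmed 0.0562
t 2.2 tcp [0.5175 0.1557 0.1589] y-heading -106.18 w 0.0943 F [ 0.33 -0.64 -0.57]
shift [ 8.993e-01  6.200e-03 -4.000e-04] |mm| 134.9
turn -0.0015 deg about tool x -0.18
```

View pics/scene1.png

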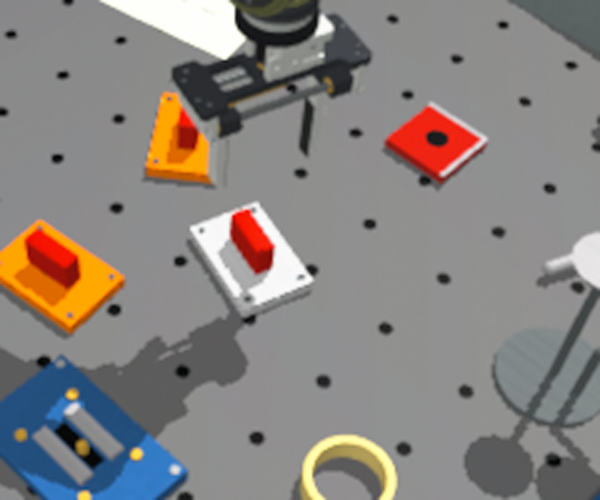

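The gripper sits over the silver cover with its jaws across the handle, and the orange one is clear behind it. Descending and gripping now.

Call:
move_arm --increments '[[[0.25,0,0],0],[[0.5,0,0],0],[[0.75,0,0],0],[[0.9,0,0],0],[[0.9,0,0],0]]'

```text
clock: 2.7
ee_pos: [0.5158, 0.1538, 0.0212]
tcp_rot: [-0.697, 0.1, 0.703, 0.099]
ft_force: [-0.0, 0.5, 0.1]
width: 0.0938
```

Call:
move_arm --increments '[[[0,0,0],0],[[0,0,0],0],[[0,0,0],0],[[0,0,0],0],[[0,0,0],0]]' --grip 1 --squeeze 50

```text
clock: 3.2
ee_pos: [0.516, 0.1539, 0.0217]
tcp_rot: [-0.698, 0.1, 0.702, 0.099]
ft_force: [-0.4, 1.0, 0.3]
width: 0.0573
```

Call:
move_arm --increments '[[[0,0,0],0],[[0,0,0],0],[[0,0,0],0],[[0,0,0],0]]'

```text
clock: 3.6
ee_pos: [0.516, 0.154, 0.0217]
tcp_rot: [-0.698, 0.1, 0.702, 0.1]
ft_force: [0.6, 1.2, -0.6]
width: 0.0258
```

Call:
move_arm --increments '[[[0,0,0],0],[[0,0,0],0],[[0,0,0],0],[[0,0,0],0]]'

```text
clock: 4.0
ee_pos: [0.5161, 0.154, 0.0217]
tcp_rot: [-0.698, 0.1, 0.702, 0.1]
ft_force: [0.2, 0.1, -0.5]
width: 0.0241
```

Call:
move_arm --increments '[[[-0.2,0,0],0],[[-0.45,0,0],0],[[-0.7,0,0],0],[[-0.7,0,0],0]]'

```text
clock: 4.4
ee_pos: [0.5186, 0.1543, 0.1312]
tcp_rot: [0.7, -0.099, -0.7, -0.1]
ft_force: [1.4, 0.3, -4.0]
width: 0.0237
```

Run:
```python
from go import *
R=plan((.574,-.145,.12),91.1);print(R.round(4)); print(bot.state()['joint_pos'])
from meas import *
d=get('scene'); P=cloud(d); z=P[...,2]
m=(z>.10)&(z<.1175)  # rough
hsv=cv2.cvtColor(d['img'],cv2.COLOR_RGB2HSV)
m=(hsv[...,1]<70)&(hsv[...,2]>110)&(z>.08)&(z<.125)&(np.hypot(P[...,0]-.516,P[...,1]-.154)<.1)
p=P[m]; print(len(p),rect(p[:,:2]),np.median(p[:,2])); A=np.c_[p[:,:2],np.ones(len(p))]; print('slope',np.linalg.lstsq(A,p[:,2],rcond=None)[0])
save('s2.png',d['img'][40:240,180:420],2.5)
```

```text
t 4.4 tcp [0.5186 0.1543 0.1312] y-heading -106.19 w 0.0237 F [ 1.43  0.3  -4.02]
shift [ 0.0701  1.8134 -0.9109] |mm| 304.6
turn -0.1441 deg about tool x -17.29
[[ 3.000e-04 -2.788e-01 -9.603e-01]
 [ 2.300e-03 -9.603e-01  2.788e-01]
 [-1.000e+00 -2.300e-03  3.000e-04]]
[0.22038423 0.35230999 1.63263364 0.00237616 1.15582172 2.07280557]
726 (array([520.7, 152.6]), array([ 90.3, 134.1]), np.float32(164.83)) 0.12309611190204645
slope [-0.01562752  0.04741976  0.12324165]
```

View pics/s2.png

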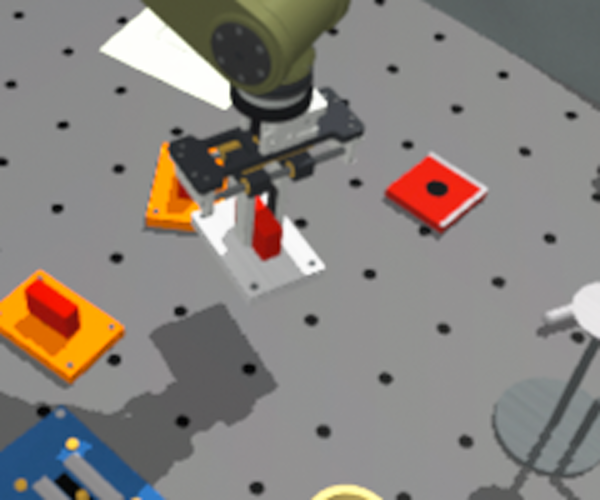

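The cover is held by its handle (width 24 mm, weight about 4 N) and everything else is undisturbed. Now to above the jig.

Call:
move_arm --increments '[[[0,0.22,-0.11],0],[[0,0.45,-0.23],0],[[0,0.68,-0.34],0],[[0,0.9,-0.45],0],[[0,0.91,-0.455],0]]'

```text
clock: 4.95
ee_pos: [0.5444, 0.0004, 0.1256]
tcp_rot: [-0.697, 0.101, 0.702, 0.101]
ft_force: [0.5, 0.1, -4.1]
width: 0.0236
```

Call:
move_arm --increments '[[[0,0.22,-0.11],-0.04],[[0,0.45,-0.23],-0.08],[[0,0.68,-0.34],-0.12],[[0,0.9,-0.45],-0.144],[[0,0.9,-0.455],-0.144]]'

```text
clock: 5.45
ee_pos: [0.5711, -0.1515, 0.1229]
tcp_rot: [-0.704, -0.005, 0.71, -0.004]
ft_force: [0.3, 0.3, -4.2]
width: 0.0237
```

Call:
move_arm --increments '[[[0.1,0,0],0],[[0.2,0,0],0],[[0.3,0,0],0],[[0.3,0,0],0]]'

```text
clock: 5.85
ee_pos: [0.5693, -0.1503, 0.0749]
tcp_rot: [-0.702, -0.006, 0.712, -0.004]
ft_force: [0.7, 0.4, -4.8]
width: 0.0239
```

```bash
cat > look.py <<'E'
from go import *
from meas import rect
import sys
def look(tag):
    R=plan((.574,-.145,.07),91.1); print(R.round(4).tolist())
    zc=bot.state()['ee_pos'][2]-.0217+.016
    for n in('top','scene'):
        d=get(n); P=cloud(d); z=P[...,2]; h=cv2.cvtColor(d['img'],cv2.COLOR_RGB2HSV).astype(int)
        near=np.hypot(P[...,0]-.574,P[...,1]+.145)<.13
        m=near&(h[...,1]<70)&(h[...,2]>90)&(abs(z-zc)<.007)
        j=near&(h[...,0]>95)&(h[...,0]<120)&(h[...,1]>110)&(z<.028)&(z>.012)
        for k,q in(('cover',m),('jig',j)): 
            p=P[q]; print(n,k,len(p),rect(p[:,:2]),np.median(p[:,2]).round(4)) if len(p)>5 else print(n,k,len(p))
            if k=='cover' and len(p)>5: print(' slope',np.linalg.lstsq(np.c_[p[:,:2],np.ones(len(p))],p[:,2],rcond=None)[0][:2].round(4))
    save(tag+'.png',d['img'][150:310,130:310],3.5)
look(sys.argv[1])
E
python3 look.py s3
```

```text
t 5.85 tcp [ 0.5693 -0.1503  0.0749] y-heading -89.17 w 0.0239 F [ 0.71  0.35 -4.84]
shift [ 0.0321 -0.0347 -0.0322] |mm| 8.6
turn -0.0022 deg about tool x -0.27
[[-0.0141, 0.0145, -0.9998], [0.0029, -0.9999, -0.0145], [-0.9999, -0.0031, 0.014]]
top cover 11 (array([ 625.5, -111.4]), array([ 7.7, 11.2]), np.float32(92.34)) 0.0692
 slope [0.0506 0.4327]
top jig 115 (array([593.4, -88.2]), array([ 44.5, 163.5]), np.float32(165.1)) 0.0201
scene cover 974 (array([ 574.4, -151.6]), array([ 88.4, 129.4]), np.float32(0.65)) 0.0692
 slope [-0.0091  0.0074]
scene jig 1269 (array([ 577.8, -145.8]), array([119.9, 190.5]), np.float32(0.95)) 0.0186
```

View pics/s3.png

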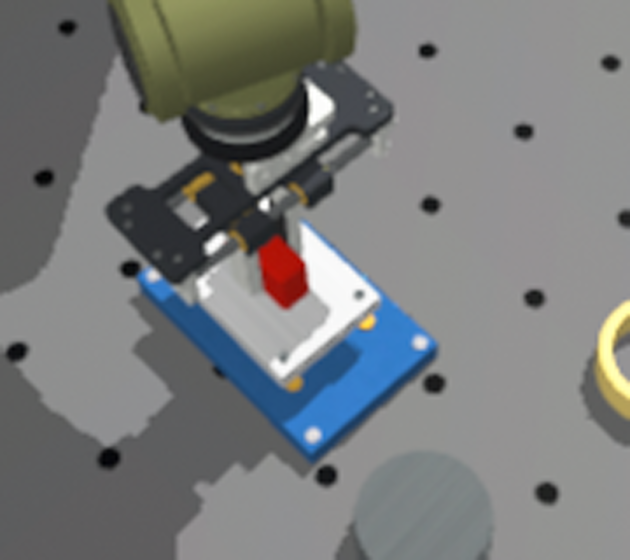

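Cover is level and about 6 mm off across the jig in the scene view. The pin is at about jig x +6.5 mm. I'll shift over it, then go down slowly.

Call:
move_arm --increments '[[[0,-0.02,-0.03],-0.002],[[0,-0.039,-0.062],-0.002],[[0.03,-0.039,-0.062],-0.002],[[0.06,-0.039,-0.062],-0.002],[[0.06,-0.039,-0.062],-0.002]]'

```text
clock: 6.45
ee_pos: [0.5793, -0.1448, 0.0677]
tcp_rot: [-0.703, -0.007, 0.711, -0.006]
ft_force: [-0.0, -0.1, -4.0]
width: 0.0242
```

```bash
python3 look.py s4
```

```text
t 6.45 tcp [ 0.5793 -0.1448  0.0677] y-heading -88.93 w 0.0242 F [-0.03 -0.11 -4.02]
shift [-0.0152  0.0006  0.0356] |mm| 5.8
turn -0.0003 deg about tool x -0.03
[[-0.0115, 0.0187, -0.9998], [0.002, -0.9998, -0.0187], [-0.9999, -0.0022, 0.0114]]
top cover 9 (array([ 636.4, -103.1]), array([6.1, 9.9]), np.float32(34.67)) 0.0629
 slope [ 0.2739 -0.1415]
top jig 36 (array([605.7, -99.3]), array([ 32. , 117.1]), np.float32(179.77)) 0.0206
scene cover 944 (array([ 582.4, -145.7]), array([ 89.2, 130.7]), np.float32(0.68)) 0.0611
 slope [-0.0038  0.0047]
scene jig 1159 (array([ 577.8, -145.4]), array([121.3, 190.3]), np.float32(0.93)) 0.0188
```

Call:
move_arm --increments '[[[0.015,0,0],0],[[0.03,0,0],0],[[0.045,0,0],0],[[0.06,0,0],0],[[0.06,0,0],0]]'

```text
clock: 7.05
ee_pos: [0.5793, -0.1449, 0.059]
tcp_rot: [-0.703, -0.007, 0.711, -0.006]
ft_force: [-0.6, 0.1, -3.9]
width: 0.0236
```

Call:
move_arm --increments '[[[0.01,0,0],0],[[0.02,0,0],0],[[0.027,0,0],0],[[0.027,0,0],0]]'

```text
clock: 7.45
ee_pos: [0.5792, -0.1449, 0.0548]
tcp_rot: [-0.703, -0.007, 0.711, -0.006]
ft_force: [-0.6, 0.6, -3.3]
width: 0.0236
```

No contact at 35 mm, so it may already be entering the bore. Continuing in small steps.

Call:
move_arm --increments '[[[0.008,0,0],0],[[0.016,0,0],0],[[0.016,0,0],0]]'

```text
clock: 7.75
ee_pos: [0.5797, -0.1449, 0.0525]
tcp_rot: [-0.704, -0.007, 0.711, -0.006]
ft_force: [4.6, 0.8, -3.7]
width: 0.0237
```

```bash
python3 look.py s5
```

```text
t 7.75 tcp [ 0.5797 -0.1449  0.0525] y-heading -88.94 w 0.0237 F [ 4.58  0.81 -3.74]
shift [-0.1163  0.      0.0394] |mm| 18.4
turn -0.0003 deg about tool x -0.04
[[-0.0099, 0.0185, -0.9998], [0.0018, -0.9998, -0.0185], [-0.9999, -0.002, 0.0099]]
top cover 8 (array([ 636.7, -105. ]), array([6.9, 8.1]), np.float32(172.48)) 0.0478
 slope [-0.6442 -0.2216]
top jig 41 (array([607.3, -97.2]), array([ 31.7, 114.6]), np.float32(177.23)) 0.02
scene cover 917 (array([ 583.5, -145.8]), array([ 88.7, 130.3]), np.float32(1.42)) 0.0456
 slope [-0.0042  0.0074]
scene jig 1050 (array([ 578.7, -145.6]), array([121. , 189.2]), np.float32(1.0)) 0.0186
```

A +x side force of 4.6 N with no vertical load means the taper is in the bore and guiding it. I'll give about 1.5 mm in +x and continue down.

Call:
move_arm --increments '[[[0,0,-0.01],0],[[0.01,0,-0.01],0],[[0.02,0,-0.01],0],[[0.02,0,-0.01],0]]'

```text
clock: 8.25
ee_pos: [0.5811, -0.1449, 0.0497]
tcp_rot: [-0.703, -0.007, 0.711, -0.006]
ft_force: [-2.5, 1.7, 3.4]
width: 0.0236
```

Call:
move_arm --increments '[[[0.01,0,0],0],[[0.02,0,0],0],[[0.02,0,0],0]]'

```text
clock: 8.55
ee_pos: [0.5811, -0.1449, 0.0469]
tcp_rot: [-0.704, -0.007, 0.711, -0.006]
ft_force: [-3.1, 1.1, 5.9]
width: 0.0238
```

On the bed and pressing it down. Pushing on until the rests take load.

Call:
move_arm --increments '[[[0.01,0,0],0],[[0.015,0,0],0],[[0.015,0,0],0]]' --squeeze 60

```text
clock: 8.85
ee_pos: [0.5813, -0.1449, 0.0458]
tcp_rot: [-0.704, -0.007, 0.71, -0.006]
ft_force: [-6.8, 3.0, 14.1]
width: 0.0236
```

```bash
python3 look.py s6; python3 -c "
from go import *
for i in range(2): bot.get_image('top'); print(bot.state()['ft_force'],bot.state()['ee_pos'],bot.state()['torque'])"
```

```text
t 8.85 tcp [ 0.5813 -0.1449  0.0458] y-heading -88.93 w 0.0236 F [-6.82  2.99 14.11]
shift [-0.1608 -0.0008  0.0503] |mm| 25.3
turn -0.0003 deg about tool x -0.03
[[-0.0091, 0.0186, -0.9998], [0.0013, -0.9998, -0.0186], [-1.0, -0.0014, 0.0091]]
top cover 9 (array([ 638.3, -104.5]), array([ 7.5, 10.4]), np.float32(90.62)) 0.0383
 slope [-0.1618 -0.4935]
top jig 40 (array([609.6, -99.7]), array([ 32.2, 109.7]), np.float32(0.28)) 0.0189
scene cover 914 (array([ 583.9, -146.3]), array([ 89.2, 131.7]), np.float32(1.59)) 0.0388
 slope [-0.0004  0.0043]
scene jig 976 (array([ 578.2, -145.7]), array([120.9, 190.3]), np.float32(1.19)) 0.0186
[-6.55075622  2.89090969 13.87299678] [ 0.58132657 -0.14494378  0.04583068] [ 0.31997102  1.08110748 -0.05061904]
[-7.481565    2.30999889 13.9662429 ] [ 0.58131578 -0.1449399   0.04581648] [ 0.25568709  1.13342763 -0.07763699]
```

View pics/s6.png

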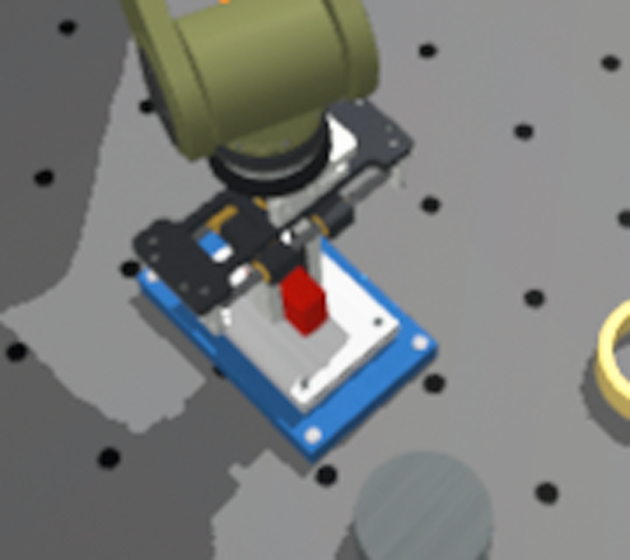

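The cover is flat on the jig, pin in the bore, with about 18 N push, more than the 12 N the bed takes. One small step adds margin and relieves the sideways load.

Call:
move_arm --increments '[[[0.004,0,0.004],0],[[0.008,0,0.004],0],[[0.008,0,0.004],0],[[0.008,0,0.004],0]]'

```text
clock: 9.45
ee_pos: [0.5813, -0.145, 0.0458]
tcp_rot: [-0.704, -0.007, 0.71, -0.006]
ft_force: [-3.6, 2.7, 12.3]
width: 0.0237
```

```bash
python3 look.py s7
python3 - <<'E'
from meas import *
import cv2
# bystanders: compare scene/top images with start, at their pixels
for n in('scene','top'):
    a=cv2.imread('pics/%s0.png'%n); b=cv2.resize(load(n)['img'][...,::-1],None,fx=1.5,fy=1.5,interpolation=cv2.INTER_CUBIC)
    for k,(x,y) in {'scene':{'tape':(480,380),'discs':(376,452),'bin':(121,452),'magnet':(532,174)},'top':{'tape':(383,176),'discs':(471,181),'bin':(600,285),'magnet':(201,281)}}[n].items():
        s=np.s_[y-40:y+40,x-40:x+40]; print(n,k,cv2.phaseCorrelate(a[s].mean(2),b[s].mean(2)))
print(bot.state()['qvel'].round(4),bot.state()['ee_pos'])
E
```

```text
t 9.45 tcp [ 0.5813 -0.145   0.0458] y-heading -88.93 w 0.0237 F [-3.62  2.72 12.27]
shift [-0.161  -0.0008  0.0496] |mm| 25.3
turn -0.0002 deg about tool x -0.03
[[-0.0075, 0.0187, -0.9998], [0.0009, -0.9998, -0.0187], [-1.0, -0.001, 0.0074]]
top cover 7 (array([ 638.4, -105.6]), array([6.7, 7.4]), np.float32(172.37)) 0.0401
 slope [-0.0185 -0.2271]
top jig 38 (array([609. , -97.2]), array([ 31.7, 110.1]), np.float32(177.45)) 0.0208
scene cover 919 (array([ 584.9, -145.8]), array([ 89. , 130.5]), np.float32(0.68)) 0.0388
 slope [-0.0023  0.0013]
scene jig 971 (array([ 578. , -145.9]), array([120.2, 190.5]), np.float32(1.12)) 0.0186
scene tape ((0.0044580124785369435, -0.02803847152276262), 0.9712393912667917)
scene discs ((-0.0015352620052411226, -0.014726432009489088), 1.0010452580976434)
scene bin ((0.028395212295222905, 0.004564852860418966), 0.788794356912299)
scene magnet ((-0.02160698206616729, 0.004600333904022591), 1.0495494054186276)
top tape ((-0.015525558097685632, -0.018252547854757495), 1.1473576009712485)
top discs ((0.097964342787904, 0.06356210051043831), 0.7297302525118263)
top bin ((-0.11070353646152853, -0.024553748762741634), 0.8174893642588811)
top magnet ((0.03668121556043502, 0.0130617012287928), 1.2062483895613598)
[ 0.0007  0.0008 -0.0002  0.0008  0.0005 -0.001 ] [ 0.58127628 -0.14495585  0.04578979]
```

z did not change, so it is against a hard stop. The push is re-referenced to the measured pose on each call, so I'll use one larger step to hold more margin.

Call:
move_arm --increments '[[[0.012,0,0],0],[[0.025,0,0],0],[[0.025,0,0],0],[[0.025,0,0],0],[[0.025,0,0],0]]'

```text
clock: 10.05
ee_pos: [0.5815, -0.145, 0.0456]
tcp_rot: [-0.705, -0.007, 0.709, -0.006]
ft_force: [-20.1, 6.8, 39.8]
width: 0.0238
```

```bash
python3 look.py s8|grep -v top; python3 -c "
from go import *
bot.get_image('top'); print(bot.state()['ft_force'],bot.state()['ee_pos'],bot.state()['width'])"
```

```text
t 10.05 tcp [ 0.5815 -0.145   0.0456] y-heading -88.92 w 0.0238 F [-20.14   6.81  39.79]
shift [-0.1622 -0.001   0.051 ] |mm| 25.5
turn -0.0002 deg about tool x -0.02
[[-0.0062, 0.0188, -0.9998], [0.0004, -0.9998, -0.0188], [-1.0, -0.0005, 0.0062]]
 slope [-0.7771 -0.9147]
scene cover 920 (array([ 584.1, -146.3]), array([ 89.9, 131.2]), np.float32(1.53)) 0.0387
 slope [0.     0.0006]
scene jig 975 (array([ 579.2, -146.1]), array([120.2, 188.1]), np.float32(1.34)) 0.0185
[-21.1475887    6.91793834  40.24009277] [ 0.58150855 -0.14499426  0.04563994] 0.023418117402753028
```

Firm on the rests at 44 N, more than needed. I'll ease it a bit to keep clear of slip.

Call:
move_arm --increments '[[[0.015,0,0.004],0],[[0.015,0,0.004],0],[[0.015,0,0.004],0],[[0.015,0,0.004],0],[[0.015,0,0.004],0]]'

```text
clock: 10.7
ee_pos: [0.5814, -0.145, 0.0457]
tcp_rot: [-0.705, -0.007, 0.709, -0.007]
ft_force: [-9.8, 5.8, 25.0]
width: 0.024
```

```bash
python3 -c "
from go import *
for i in range(3):
  bot.get_image('top'); s=bot.state(); print(s['ft_force'],s['ee_pos'],s['width'])"
```

```text
[-9.19743137  5.07434117 24.93632519] [ 0.5814813  -0.14496642  0.04572031] 0.02361529338262342
[-10.39381705   4.00682605  25.08026922] [ 0.58143962 -0.14499686  0.04570147] 0.023631441887445096
[-9.67870264  4.96725004 24.3731185 ] [ 0.58144508 -0.14499195  0.04568791] 0.02376432219984605
```

Steady at about 29 N push, hard against the rests. Handing in.

```bash
python3 -c "
from workcell import bot
print(bot.close_job())"
```

```text
the job is handed in; nothing more can be done
None
```

I gripped the aluminium cover by its red handle, laid it square on the blue jig and pressed it onto the brass rests. I handed the job in at about 11 s, still holding it down at 60 N grip. It was set down almost directly over the pin, so it needed only about a 1.5 mm slide before the bore dropped.

**Last checks:**
- **Position:** the scene camera put the cover about 5 mm along the slot from the jig's middle and within 1 mm across it. It was square to under 0.5° and level.
- **Height:** the underside is about 24 mm above the jig's underside, from the camera and the arm height. It stopped moving down when I pushed harder, so it is on the rests. The bed's own value is not readable, so "over 3.8 mm down" is inferred from this.
- **Push:** steady at about 29 N downward, where full compression of the bed needs about 12 N including the cover's weight. About 10 N of sideways load against the pin remained. I briefly pushed to 44 N and eased it back.
- **Bystanders:** the tape, discs, bin and magnet had not moved in either camera's picture.
- **Disagreement:** the two cameras differed by about 5 mm in x, so I measured the cover against the jig in the scene camera alone. The top camera's view of the cover was blocked by the arm at the end.

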